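Wedge up the sagging cabinet and shut its door

ROBOT

A 6-joint arm with a two-finger parallel gripper is mounted at the origin on the work surface. World frame = base frame: x ahead of the robot, y to its left, z up, the work surface at z = 0. Lengths are in m, angles in degrees, forces in N, time in s.
With the tool pointing down it reaches from about 0.3 to 0.75 m from the base axis. Payload 8.5 kg.
Tool frame: the origin (TCP) lies at the very end of the fingers, on their centre line; the grasp point (between the pads) lies 19 mm behind it; y points along the fingers, x is the direction in which the jaws open and shut, and the axes are right-handed (so a half turn about y gives the same grasp; the last joint's range is limited). The gripper opens to 85 mm and grips with 20 to 120 N. Pads are 22 mm wide; open, the fingers measure 114 mm over their backs; the gripper's body (76 mm by 85 mm) begins 54 mm behind the grasp point. The pads swing forward as they close: fully open they stand 13 mm farther back than shut.
Start: joints at [-80.862, 21.807, 74.336, -0, 83.858, -12.336], TCP at [0.201, -0.512, 0.231] pointing down, gripper open.
Joint ranges: [-178.18, 178.18], [-50.72, 133.34], [12.68, 142.11], [-81.47, 261.47], [9.98, 163.14], [-165.26, 165.26]. Speed limits (degrees/s): [136.94, 136.94, 180, 180, 180, 180].

INTERFACE

Orientations are given as [roll, pitch, yaw] about the fixed x, y, z axes, in that order (R = Rz(yaw) Ry(pitch) Rx(roll)).
In Python, from station import env gives the robot as it stands. The module is installed in compiled form; this text tells all that it offers.
- The arm moves only by the tool arm_command, never from a script. Its argument "deltas" is a list of rows, each a list of 7 numbers: the shift along the tool's x, y, z each as a share of 0.06 m, from -1 to 1, then the turn, a rotation vector about the tool's x, y, z each as a share of 0.08 rad, from -1 to 1, then the opening, from -1 (shut) to 1 (fully open). In form: [[x, y, z, wx, wy, wz, grip], ...]. A call has 1 to 20 rows; each row shifts and turns the commanded pose from where the row before left it, along the tool's axes as they then stand; what a row does not reach is not made up. A row lasts 1/8 s, in which the tool goes at most 62.5 mm and 10.7 degrees, less where a joint would pass 70% of its speed; a pose out of reach is approached as far as the arm can. A call with a number of a shift or a turn outside -1 to 1 is refused whole. A call with a gripper value outside its range is refused whole. The fingers move at their own pace and stop on an object; "force" is the grip in N (left out, the last holds). Time passes only in rows, so rows that do not move let the fingers close. It gives the time, the measured TCP pose, the force and the opening at its end, in the units of the state.
- env.observe(): the state, without advancing time (a new reading comes with each control period).
- env.grab_frame(name): name is "side" or "top" or "wrist"; returns a dict with "image" (480x640x3 uint8, red, green, blue), "fx", "fy", "cx", "cy" (pixels), "rvec" (rotation vector, rad) and "tvec" (3), from world to camera coordinates, as OpenCV has them. Camera axes: x right, y down, z forward; pixel columns grow to the right and rows downward; lengths in m; the calibration is good to about 2 mm. The wrist camera is an equidistant fisheye: a pixel r from the principal point sees the ray r / f radians off the axis. A picture is of the moment at which its call begins. There is no depth.
- env.close_job(): hands the job in, once; it reports no verdict.
The state is a dict: "t": time; "joint_pos": joint angles; "qd": joint speeds; "effort": joint torques, N m; "position": TCP position; "tcp_rot": TCP orientation; "ft_force": force on the tool from outside, world axes, zero at the start; "ft_torque": the same for the moment, N m; "grip_width": finger opening in m.
Only numpy, scipy, OpenCV 4.12 (cv2) and the standard library are available. Lean on these libraries where they do the work, as an engineer would, in place of code of your own. Each camera call takes 0.05 s, during which the arm holds its last target. There are 200 camera calls.

TASK

The little metal cabinet has lost the foot pads at the end nearest you and sags there, so its sliding door keeps rolling open. Slide the wooden wedge, thin end first, under that end between its two stub feet until the cabinet's top comes up to the steel angle on the tiled wall and bears lightly on its underside - do not ram it or force it against the angle - and leave the wedge there. Then slide the door fully shut, gently enough that the cabinet stays up against the angle, and let go; leave the jebena, the cups and the jar where they are.

Things in the scene. Friction and masses are not known exactly. Their poses are not given: they have to be found in the camera images.
- nib: Low tiled wall, 280 mm long, 36 mm thick, 200 mm high, along one long side of the cabinet, fixed; a 30 mm high tiled kerb joined to it crosses behind the cabinet's far end. Origin on the bench, 240 mm in front of the kerb; x runs along the wall to the kerb. The wall spans y -115 to -79 mm, x -10 to 270 mm.
- angle: Slotted steel angle screwed to the wall over the cabinet's low end: the height mark. Axes and origin as the nib. Its 60 x 65 mm flange (x 0 to 60, y -79 to -14 mm) has its underside about 170 mm above the bench, but sits up to 3 mm higher or lower in its slots, which this pose does not show: find it by feel. The thin flange springs up, about 8 N per mm; over 12 N is too much.
- cabinet: Sheet-metal cabinet, 240 (x) x 140 (y) x 150 mm tall, about 0.8 kg, loose, 4 to 12 mm short of the kerb. Origin under the middle of its low near end, on the bench; x runs from the low end to the far end (horizontal as it sags, tipping 0.054 rad down when level). Far feet 20 mm high; two 20 mm wide stub feet at the low end, 90 mm apart inside. Pushed, it slides a little, up to the kerb, and rises.
- low_edge (a point): Middle of the lower edge of the cabinet's near end face: 9 mm above the bench at the start, about 20 mm when the cabinet is level. The wedge goes in here, along the cabinet's x.
- low_top (a point): Point of the cabinet's top, 30 mm from its low end, below the middle of the angle's flange. At the start about 160.5 mm above the bench; touching the angle at about 170 mm, give or take 3 mm.
- wedge: Hardwood levelling wedge lying flat, loose, 165 mm long, 50 mm wide, 0.12 kg. 4 mm thick at its thin end (+x), rising 1 in 5 to 30 mm; the last 35 mm at the butt (-x) are 30 mm thick all along. Origin at mid-length on its underside. Wood and metal rub at about 0.5 to 0.7: it stays where it is left. Pushing it in takes roughly 6 to 18 N, and more once the angle is met.
- wedge_mid (a point): Centre of the wedge: mid-length and mid-width, 10 mm above its underside (the wedge is 20 mm thick here, and 24 mm thick 20 mm nearer the butt).
- door (a joint): Sliding door on the cabinet's +y side: 0 m is shut, 0.100 m is as far open as it goes (half the front). It shuts along the cabinet's +x, runs very easily (0.15 kg, drag under 0.5 N), meets a soft rubber stop when shut (1 mm per 1.7 N), and rolls open again by itself while the cabinet sags.
- door_pull (a point): Middle of the door's pull: an upright steel bar, 12 mm thick, 50 mm long, standing 32 mm off the door on two short stems; its top end is 4 mm below the cabinet's top. It can be pushed, straddled or pinched from above.
- jebena: Clay coffee pot with round belly (128 mm), neck, spout and handle, 213 mm tall; origin under its middle. Bystander.
- cini_a: White handleless coffee cup, 64 mm across, 52 mm tall; origin under its middle. Bystander.
- cini_b: Second cup, the same as cini_a. Bystander.
- jar: Closed glass jar with twist cap, 72 mm across, 125 mm tall; origin under its middle. Bystander.
There are look-alikes about, which are no part of the job. Of the things shaped like the wedge, the wooden one is meant.

How it is judged (in metres and radians):
On the way, in this order (a step that is already met when the one before it is completed fails the run):
1. the wedge carries the low end of the cabinet and its top bears on the steel angle (contact force between cabinet and angle above 0.3 N and contact force between cabinet and wedge above 2 N), for 0.3 s.
2. the door is shut (value of joint door below 0.003 m), for 0.3 s.
At the end, for the whole second after the job is handed in: The wedge carries the low end of the cabinet (over 2 N), the cabinet's top still bears on the steel angle (over 0.3 N), the door is shut to within 3 mm, and cabinet and wedge are at rest (all of step 1 and value of joint door below 0.003 m and linear speed of each of cabinet, wedge below 0.02 m/s); the robot touches nothing.
It fails at once if the wedge is rammed into the cabinet (more than 40 N) (contact force between wedge and cabinet above 40 N).
It fails at once if the cabinet is forced against the steel angle (more than 12 N) (contact force between cabinet and angle above 12 N).
It fails at once if the jebena, a cup or the jar is moved by more than 20 mm (distance of any of jebena, cini_a, cini_b, jar from where it was at the start of the episode above 0.02 m).
It also fails if it takes over 72 s, if anything falls off the work surface, if the arm or the gripper's body presses on something with over 40 N, if the wrist force passes 120 N, or if a joint passes its speed limit or range.

## Working session

There is one attempt and no reset: what is moved stays moved. The work goes in short steps, Python scripts to look and compute and a tool call to move; the robot and the scene stay as the last step left them, time stands still between calls to the robot, and variables do not carry over. Pictures are saved under pics/ and viewed, about 8 in all and at most 12, crops included, and the job is handed in when it is done.

Besides the shell and the picture viewer there is one more tool, called after "Request:" as name([rows], argument=value, ...), one row to a line, values as JSON. arm_command: Moves the arm, as the interface text tells. Shift numbers are shares of 0.06 m and turn numbers shares of 0.08 rad, none past 1 either way. Its arguments: {"type":"object","properties":{"deltas":{"type":"array","items":{"type":"array","items":{"type":"number","minimum":-1,"maximum":1}}},"force":{"type":"number"}},"required":["deltas"]}

```bash
mkdir -p pics; cat > h.py <<'E'
import numpy as np, cv2, pickle
from scipy.spatial.transform import Rotation as R
def grab(n,f):
    from station import env
    d=env.grab_frame(n); pickle.dump(d,open(f'pics/{f}.pkl','wb'))
    cv2.imwrite(f'pics/{f}.png',cv2.cvtColor(d['image'],cv2.COLOR_RGB2BGR)); return d
def load(f): return pickle.load(open(f'pics/{f}.pkl','rb'))
def ray(d,u,v,fish=False):
    x=(u-d['cx'])/d['fx']; y=(v-d['cy'])/d['fy']
    if fish:
        r=np.hypot(x,y); c=np.array([x/r*np.sin(r),y/r*np.sin(r),np.cos(r)]) if r>1e-9 else np.array([0,0,1.])
    else: c=np.array([x,y,1.])
    M=cv2.Rodrigues(np.array(d['rvec'],float))[0]; t=np.array(d['tvec'],float).ravel()
    return -M.T@t, M.T@c
def onz(d,u,v,z,fish=False):
    o,w=ray(d,u,v,fish); return o+w*(z-o[2])/w[2]
def proj(d,p):
    M=cv2.Rodrigues(np.array(d['rvec'],float))[0]; c=M@np.array(p)+np.array(d['tvec'],float).ravel()
    return d['cx']+d['fx']*c[0]/c[2], d['cy']+d['fy']*c[1]/c[2]
E
python3 - <<'E'
from h import *
from station import env
grab('top','top0');grab('side','side0')
print(env.observe())
E
```

```text
{'t': 0.1, 'joint_pos': array([-8.08599383e+01,  2.18386354e+01,  7.43805693e+01,  1.37613043e-04,
        8.38585612e+01, -1.23350937e+01]), 'qd': array([-0.03100836, -0.2410632 , -0.1528029 ,  0.00066468, -0.02028406,
        0.00410501]), 'effort': array([ 3.47966219e-03, -4.49221301e+01, -2.31658387e+01, -1.47102946e-04,
        3.63869178e-03, -7.59976871e-06]), 'position': array([ 0.20131438, -0.51154217,  0.23075848]), 'tcp_rot': array([-8.99832533e+01,  7.59414100e-02, -6.85248483e+01]), 'ft_force': array([-0.47248012,  0.49301935, -0.0765861 ]), 'ft_torque': array([-0.02415309, -0.01984151, -0.00521316]), 'grip_width': 0.08508817481983513}
```

View pics/top0.png

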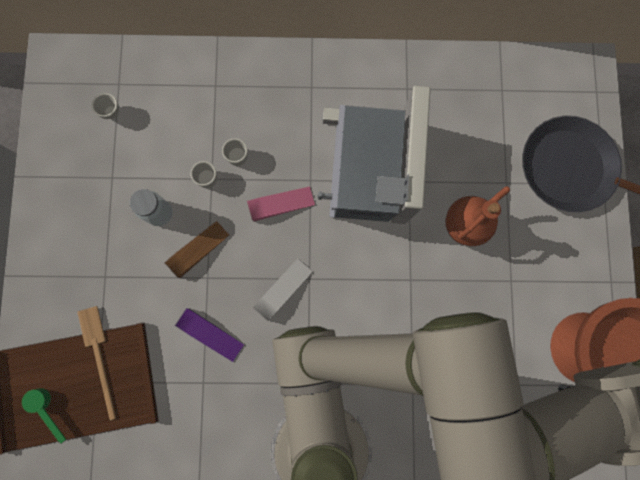

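View pics/side0.png

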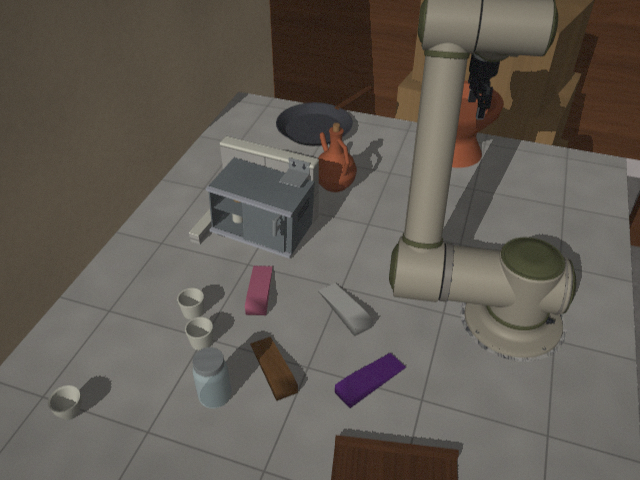

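The top view shows the cabinet (330–408, 105–218), the angle flange (375–410, 177–203), the wooden wedge at about (197,250), the door pull at about (325,195), and the jar at (148,205). The side view agrees, with the brown wedge at (274,368).

```bash
python3 - <<'E'
from h import *
a=cv2.imread('pics/top0.png')[80:290,150:440]
b=cv2.resize(a,None,fx=2.75,fy=2.75,interpolation=cv2.INTER_CUBIC);cv2.imwrite('pics/c1.png',b)
d=load('top0')
for p in [(320,450),(0,0),(640,0)]: print(p,onz(d,*p,0))
print(ray(d,320,240),ray(load('side0'),320,240))
E
```

```text
(320, 450) [0.00190147 0.00146351 0.        ]
(0, 0) [1.16429058 0.88251516 0.        ]
(640, 0) [ 1.20135569 -0.88109848  0.        ]
(array([0.32701051, 0.03376666, 1.24558406]), array([ 0.14847511, -0.02224345, -0.98870438])) (array([0.13330918, 1.0608979 , 1.13745125]), array([ 0.23035694, -0.70059658, -0.6756685 ]))
```

View pics/c1.png

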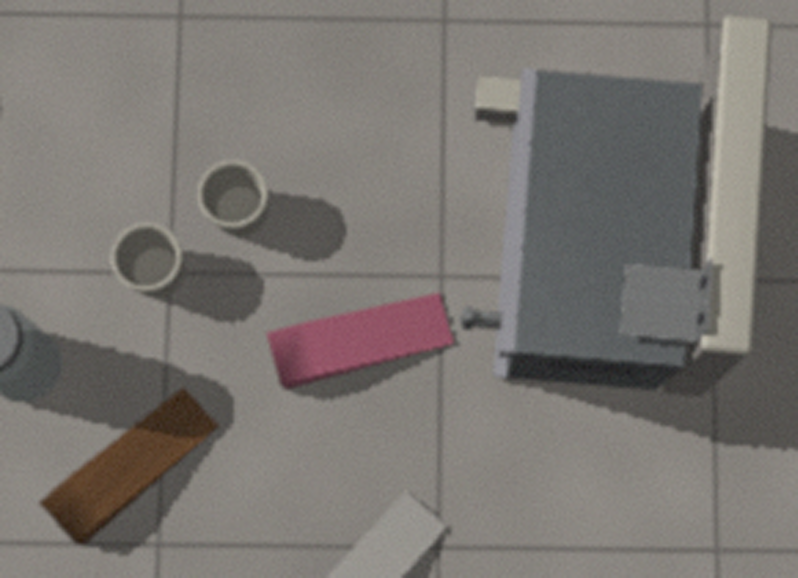

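```bash
python3 - <<'E'
from h import *
d=load('top0')
def C(n,u,v,z): 
    p=onz(d,150+u/2.75,80+v/2.75,z); print(n,p.round(4)); return p
a=C('wall far L',724,18,.2);b=C('wall far R',768,19,.2);c=C('wall near R',750,352,.2);e=C('wall nearL',703,350,.2)
print('yaw wall R',np.degrees(np.arctan2(*(b-c)[[1,0]])),np.linalg.norm(b-c),np.linalg.norm(a-b))
a=C('flangeL far',624,265,.172);b=C('flangeL near',620,333,.172);print(np.degrees(np.arctan2(*(a-b)[[1,0]])))
a=C('cab far R',700,84,.17);b=C('cab far L',538,71,.17);f=C('cab near L top',514,352,.160);g=C('cab near R',684,366,.159)
print('cab yaw',np.degrees(np.arctan2(*(b-f)[[1,0]])),np.degrees(np.arctan2(*(a-g)[[1,0]])),np.linalg.norm(b-f),np.linalg.norm(f-g))
C('pull top',468,318,.156)
w=[C('w',185,390,.004),C('w',217,427,.004),C('w',80,543,.03),C('w',41,503,.03)]
m1=(w[0]+w[1])/2;m2=(w[2]+w[3])/2
print('wedge L',np.linalg.norm((m1-m2)[:2]),'yaw',np.degrees(np.arctan2(*(m1-m2)[[1,0]])),(m1+m2)/2)
print('pink',[C('p',*q,.02) for q in [(440,293),(454,344),(285,387),(268,334)]] and 0)
print('grey',[C('p',*q,.02) for q in [(407,490),(448,530)]] and 0)
C('jar',0,335,.125);C('cup',145,258,.052);C('cup',232,194,.052);C('kerb end',475,95,.03)
E
```

```text
wall far L [ 0.837  -0.1975  0.2   ]
wall far R [ 0.8368 -0.2338  0.2   ]
wall near R [ 0.5572 -0.2129  0.2   ]
wall nearL [ 0.5583 -0.1756  0.2   ]
yaw wall R -4.270326321846917 0.2803941641124289 0.036270841361213856
flangeL far [ 0.6348 -0.1175  0.172 ]
flangeL near [ 0.5777 -0.1137  0.172 ]
-3.7391494769325826
cab far R [ 0.7927 -0.1829  0.17  ]
cab far L [ 0.8018 -0.0469  0.17  ]
cab near L top [ 0.5634 -0.0282  0.16  ]
cab near R [ 0.5537 -0.168   0.159 ]
cab yaw -4.491065150443206 -3.5744422497862 0.2393602357624712 0.1401279853638211
pull top [0.5924 0.0097 0.156 ]
w [0.5573 0.269  0.004 ]
w [0.5229 0.2381 0.004 ]
w [0.4123 0.3523 0.03  ]
w [0.4478 0.3889 0.03  ]
wedge L 0.1607278650967195 yaw -46.77854148010102 [0.4850799  0.31207608 0.017     ]
p [0.6491 0.0329 0.02  ]
p [0.6008 0.0194 0.02  ]
p [0.5583 0.1744 0.02  ]
p [0.6079 0.1915 0.02  ]
pink 0
p [0.4644 0.0609 0.02  ]
p [0.4283 0.0232 0.02  ]
grey 0
jar [0.58   0.4031 0.125 ]
cup [0.6695 0.3006 0.052 ]
cup [0.7309 0.224  0.052 ]
kerb end [0.8388 0.0021 0.03  ]
```

Every size agrees: wall 280 × 36 mm, cabinet 239 × 140 mm, and the wedge about 161 mm long with its butt at about (0.430, 0.371). I'll move above the butt.

Request:
arm_command([
  [-0.66,-0.15,0.66,0,0,0,1],
  [-0.66,-0.15,0.66,0,0,0,1],
  [-0.66,-0.15,0.66,0,0,0,1],
  [-0.66,-0.15,0.66,0,0,0,1],
  [-0.66,-0.15,0.66,0,0,0,1],
  [-0.66,-0.15,0.66,0,0,0,1],
  [-0.66,-0.15,0.66,0,0,0,1],
  [-0.66,-0.15,0.66,0,0,0,1],
  [-0.85,0,0.47,0,0,0,1],
  [-0.85,0,0.47,0,0,0,1],
  [-0.85,0,0.47,0,0,0,1],
  [-0.85,0,0.47,0,0,0,1],
  [-0.85,0,0.47,0,0,0,1],
  [-0.85,0,0.47,0,0,0,1],
  [-0.85,0,0.47,0,0,0,1],
  [-0.85,0,0.47,0,0,0,1],
  [0,0,0,0,-1,0,1],
  [0,0,0,0,-1,0,1],
  [0,0,0,0,-1,0,1],
  [0,0,0,0,-1,0,1],
])

```text
t: 2.6
position: [0.4406, 0.3613, 0.3029]
tcp_rot: [-90.1, 0.0, -50.0]
ft_force: [0.0, 0.4, 0.4]
grip_width: 0.0854
```

Request:
arm_command([
  [0,0.1,0,0,-1,0,1],
  [0,0.1,0,0,-1,0,1],
  [0,0.1,0,0,-1,0,1],
  [0,0.1,0,0,-1,0,1],
  [0,0.1,0,0,-1,0,1],
  [0,0.1,0,0,-1,0,1],
  [0,0.1,0,0,-1,0,1],
  [0,0.1,0,0,-1,0,1],
  [0,0.1,0,0,-1,0,1],
  [0,0.1,0,0,-1,0,1],
  [0,0.1,0,0,-1,0,1],
  [0,0.1,0,0,-1,0,1],
  [0,0.1,0,0,-1,0,1],
  [0,0.1,0,0,-1,0,1],
  [0,0.1,0,0,-1,0,1],
  [0,0.1,0,0,-1,0,1],
  [0,0.1,0,0,-1,0,1],
  [0,0.1,0,0,-1,0,1],
  [0,0.1,0,0,-1,0,1],
  [0,0.1,0,0,-1,0,1],
])

```text
t: 5.1
position: [0.4406, 0.3612, 0.1827]
tcp_rot: [-90.0, 0.0, 41.6]
ft_force: [-0.2, -0.5, 0.1]
grip_width: 0.085
```

```bash
python3 - <<'E'
from h import *
from station import env
grab('wrist','w1')
o=env.observe();print(o['t'],o['position'],o['tcp_rot'],o['ft_force'],o['joint_pos'])
E
```

```text
5.15 [0.44032563 0.3609748  0.18194994] [-89.96995308   0.12421765  41.80519577] [-0.48985196 -0.07617759 -0.76017556] [ 2.74358895e+01  2.60348475e+01  7.58877219e+01 -1.75735342e-03
  7.82052190e+01 -1.43689126e+01]
```

View pics/w1.png

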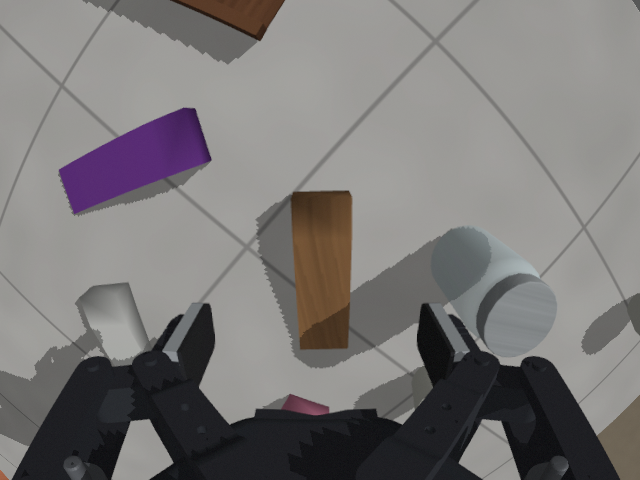

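The wrist view shows the butt end (wider, with the longer shadow) at about (321,193) and the thin end at about (324,349). The jar is clear to the right.

```bash
python3 - <<'E'
from h import *
d=load('w1')
a=[onz(d,u,v,z,True) for u,v,z in [(293,195,.03),(351,193,.03),(301,349,.004),(348,348,.004)]]
print(np.round(a,4)); m1=(a[0]+a[1])/2;m2=(a[2]+a[3])/2
print(m1,m2,np.linalg.norm((m2-m1)[:2]),np.degrees(np.arctan2(*(m2-m1)[[1,0]])),np.linalg.norm(a[0]-a[1]),np.linalg.norm(a[2]-a[3]))
u=(m2-m1)[:2];u/=np.linalg.norm(u);print('grasp',m1[:2]+.014*u)
E
```

```text
[[0.4156 0.3614 0.03  ]
 [0.4497 0.394  0.03  ]
 [0.5294 0.238  0.004 ]
 [0.5655 0.2715 0.004 ]]
[0.43264038 0.37766629 0.03      ] [0.5474498  0.25476276 0.004     ] 0.1681858503827197 -46.950164405490284 0.0471676573582316 0.04924207162692165
grasp [0.44219726 0.36743565]
```

Request:
arm_command([
  [0.05,0.3,0.03,0,-0.28,0,1],
  [0,0.5,0,0,0,0,1],
  [0,0.5,0,0,0,0,1],
  [0,0.5,0,0,0,0,1],
  [0,0.5,0,0,0,0,1],
  [0,0.4,0,0,0,0,1],
  [0,0.2,0,0,0,0,1],
  [0,0,0,0,0,0,1],
  [0,0,0,0,0,0,-1],
  [0,0,0,0,0,0,-1],
  [0,0,0,0,0,0,-1],
  [0,0,0,0,0,0,-1],
  [0,0,0,0,0,0,-1],
  [0,0,0,0,0,0,-1],
], force=50)

```text
t: 6.9
position: [0.4423, 0.3649, 0.0104]
tcp_rot: [-90.0, -0.1, 42.8]
ft_force: [0.1, 0.7, 6.5]
grip_width: 0.0489
```

Request:
arm_command([
  [0,-0.6,0,0,0,0,-1],
  [0,-0.6,0,0,0,0,-1],
  [-0.72,0,-0.61,0,0,0,-1],
  [-0.72,0,-0.61,0,0,0,-1],
  [-0.72,0,-0.61,0,0,0,-1],
  [-0.72,0,-0.61,0,0,0,-1],
  [-0.72,0,-0.61,0,0,0,-1],
  [-0.72,0,-0.61,0,0,0,-1],
  [-0.72,0,-0.61,0,0,0,-1],
  [-0.72,0,-0.61,0,0,0,-1],
  [0,0,0,0,-0.94,0,-1],
  [0,0,0,0,-0.94,0,-1],
  [0,0,0,0,-0.94,0,-1],
  [0,0,0,0,-0.94,0,-1],
  [0,0,0,0,-0.94,0,-1],
  [0,0,0,0,-0.94,0,-1],
  [0,0,0,0,-0.94,0,-1],
  [0,0,0,0,-0.94,0,-1],
  [0,0,0,0,-0.94,0,-1],
  [0,0,0,0,-0.94,0,-1],
])

```text
t: 9.4
position: [0.3868, -0.085, 0.0815]
tcp_rot: [-90.0, 0.0, 86.0]
ft_force: [-0.1, 0.6, -1.7]
grip_width: 0.0489
```

```bash
python3 - <<'E'
from h import *
from station import env
grab('wrist','w2');grab('side','side2')
o=env.observe();print(o['t'],o['position'],o['tcp_rot'],o['ft_force'],o['grip_width'])
E
```

```text
9.5 [ 0.38681214 -0.08499797  0.08147528] [-9.00059471e+01  5.08267939e-03  8.58803824e+01] [-0.35899997 -0.88025274 -0.7873928 ] 0.049133629092038875
```

View pics/w2.png

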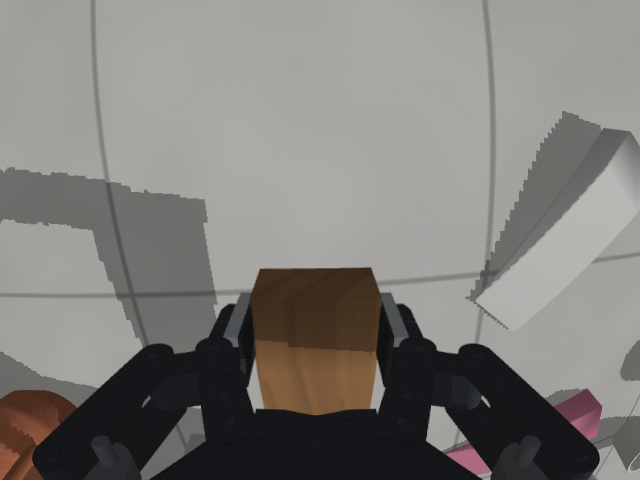

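The wrist view shows the wedge held squarely by its butt (250–380, 268). I'll lower it, release it to seat flat, then grip again.

Request:
arm_command([
  [0,0.5,0,0,0,0,-1],
  [0,0.5,0,0,0,0,-1],
  [0,0.17,0,0,0,0,-1],
  [0,0,0,0,0,0,0.3],
  [0,0,0,0,0,0,0.3],
  [0,0,0,0,0,0,0.3],
  [0,0,0,0,0,0,0.3],
  [0,0,0,0,0,0,-1],
  [0,0,0,0,0,0,-1],
  [0,0,0,0,0,0,-1],
  [0,0,0,0,0,0,-1],
], force=50)

```text
t: 10.88
position: [0.3871, -0.0851, 0.0116]
tcp_rot: [-90.0, 0.0, 85.9]
ft_force: [-0.2, 0.6, 9.0]
grip_width: 0.0491
```

```bash
python3 - <<'E'
from h import *
from station import env
d=grab('side','side3')
print(env.observe()['ft_force'])
a=cv2.imread('pics/side3.png')
cv2.imwrite('pics/c3.png',cv2.resize(a[120:340,190:460],None,fx=2.7,fy=2.7,interpolation=cv2.INTER_CUBIC))
u=np.array([.9974,-.0715])
for n,p in dict(low=(.567,-.098,.009),tip_exp=(.386+.15*.9974,-.085-.15*.0715,.004)).items():
    q=np.array(proj(d,p));print(n,((q-[190,120])*2.7).round())
E
```

```text
[-1.49800901  0.56865662  8.04221976]
low [301. 321.]
tip_exp [330. 332.]
```

View pics/c3.png

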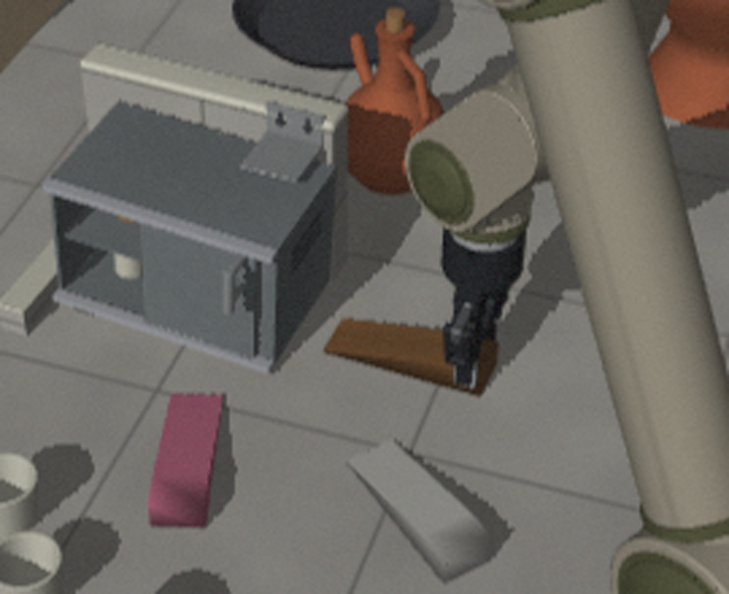

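The wedge is seated with its tip at about (333,335) in the crop, and the low edge is at about (302,322). Both are where I predicted. I'll start pushing, advancing along tool −z.

Request:
arm_command([
  [0,-0.03,0,0,0,0,-1],
  [0,0,-0.1,0,0,0,-1],
  [0,0,-0.1,0,0,0,-1],
  [0,0,-0.1,0,0,0,-1],
  [0,0,-0.1,0,0,0,-1],
  [0,0,-0.1,0,0,0,-1],
  [0,0,-0.1,0,0,0,-1],
  [0,0,-0.1,0,0,0,-1],
  [0,0,0,0,0,0,-1],
])

```text
t: 12.05
position: [0.4292, -0.0881, 0.0129]
tcp_rot: [-90.0, 0.0, 85.9]
ft_force: [-0.1, -0.7, -1.2]
grip_width: 0.0487
```

Request:
arm_command([
  [0,0,-0.06,0,0,0,-1],
  [0,0,-0.06,0,0,0,-1],
  [0,0,-0.06,0,0,0,-1],
  [0,0,-0.06,0,0,0,-1],
  [0,0,0,0,0,0,-1],
])

```text
t: 12.68
position: [0.4433, -0.0891, 0.0128]
tcp_rot: [-90.0, -0.0, 85.9]
ft_force: [1.1, -0.6, -2.6]
grip_width: 0.0489
```

Request:
arm_command([
  [0,0,-0.06,0,0,0,-1],
  [0,0,-0.06,0,0,0,-1],
  [0,0,0,0,0,0,-1],
])

```text
t: 13.05
position: [0.4504, -0.0896, 0.0128]
tcp_rot: [-90.0, -0.0, 85.9]
ft_force: [-2.6, 1.5, -2.8]
grip_width: 0.0489
```

Request:
arm_command([
  [0,0.01,-0.06,0,0,0,-1],
  [0,0.01,-0.06,0,0,0,-1],
  [0,0,0,0,0,0,-1],
])

```text
t: 13.42
position: [0.4576, -0.0901, 0.0117]
tcp_rot: [-90.0, -0.0, 85.9]
ft_force: [-4.2, 1.1, -0.4]
grip_width: 0.0492
```

Request:
arm_command([
  [0,0,-0.06,0,0,0,-1],
  [0,0,-0.06,0,0,0,-1],
  [0,0,0,0,0,0,-1],
])

```text
t: 13.8
position: [0.4648, -0.0906, 0.0117]
tcp_rot: [-90.0, -0.0, 85.9]
ft_force: [-4.1, 1.1, -1.1]
grip_width: 0.049
```

Request:
arm_command([
  [0,0,-0.06,0,0,0,-1],
  [0,0,-0.06,0,0,0,-1],
  [0,0,0,0,0,0,-1],
])

```text
t: 14.18
position: [0.472, -0.0911, 0.0117]
tcp_rot: [-90.0, -0.0, 85.9]
ft_force: [-3.9, 0.5, -1.4]
grip_width: 0.0487
```

Request:
arm_command([
  [0,0,-0.06,0,0,0,-1],
  [0,0,0,0,0,0,-1],
])

```text
t: 14.42
position: [0.4755, -0.0914, 0.0117]
tcp_rot: [-90.0, -0.0, 85.9]
ft_force: [-4.1, 1.3, -1.0]
grip_width: 0.0488
```

Request:
arm_command([
  [0,0,-0.06,0,0,0,-1],
  [0,0,0,0,0,0,-1],
])

```text
t: 14.68
position: [0.479, -0.0917, 0.0117]
tcp_rot: [-90.0, -0.0, 85.9]
ft_force: [-5.8, 0.7, 0.2]
grip_width: 0.0487
```

Request:
arm_command([
  [0,0,-0.06,0,0,0,-1],
  [0,0,0,0,0,0,-1],
])

```text
t: 14.92
position: [0.4826, -0.0919, 0.0117]
tcp_rot: [-90.0, -0.0, 85.9]
ft_force: [-5.5, 0.7, -0.4]
grip_width: 0.0488
```

Request:
arm_command([
  [0,0,-0.05,0,0,0,-1],
  [0,0,0,0,0,0,-1],
])

```text
t: 15.18
position: [0.4855, -0.0921, 0.0117]
tcp_rot: [-90.0, -0.0, 85.9]
ft_force: [-4.7, 0.8, 0.1]
grip_width: 0.0489
```

Request:
arm_command([
  [0,0,-0.05,0,0,0,-1],
  [0,0,0,0,0,0,-1],
])

```text
t: 15.42
position: [0.4886, -0.0923, 0.0117]
tcp_rot: [-90.0, -0.0, 85.9]
ft_force: [-5.5, 0.9, -1.0]
grip_width: 0.0486
```

```bash
python3 - <<'E'
from h import *
from station import env
d=grab('side','side4')
a=cv2.imread('pics/side4.png'); b=cv2.imread('pics/side3.png')
f=lambda a:cv2.resize(a[150:260,200:350],None,fx=5.3,fy=5.3,interpolation=cv2.INTER_CUBIC)[:,:,:]
c=np.vstack([cv2.resize(f(x),(780,300)) if 0 else f(x)[:,:] for x in (a,)])
cv2.imwrite('pics/c4.png',c);print(c.shape,env.observe()['ft_force'])
E
```

```text
(583, 795, 3) [-4.33518629  0.95090001  0.10418527]
```

View pics/c4.png

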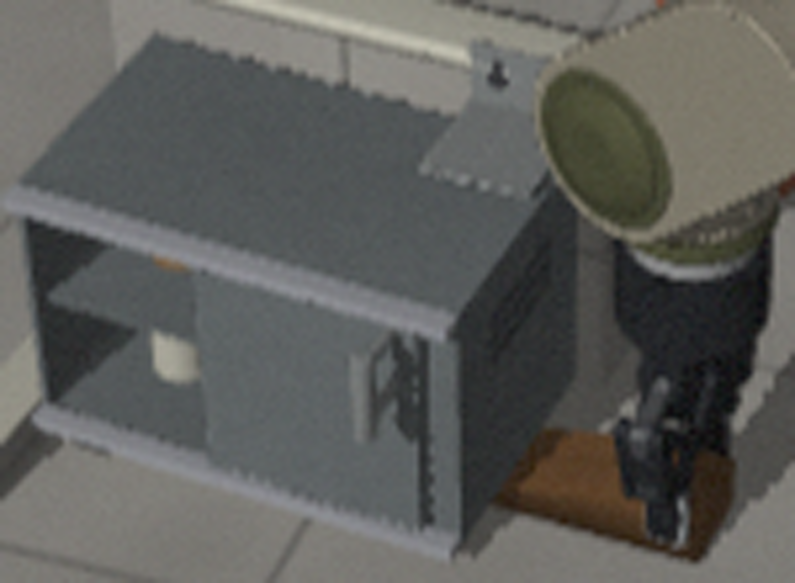

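The wedge is well under the low end, centred, with the angle visible at (430–545, 100–190) in the crop. I'll go on in small steps.

Request:
arm_command([
  [0,0,-0.04,0,0,0,-1],
  [0,0,0,0,0,0,-1],
])

```text
t: 15.72
position: [0.4908, -0.0925, 0.0117]
tcp_rot: [-90.0, -0.0, 85.9]
ft_force: [-5.5, 0.4, 0.5]
grip_width: 0.0491
```

Request:
arm_command([
  [0,0,-0.04,0,0,0,-1],
  [0,0,0,0,0,0,-1],
])

```text
t: 15.98
position: [0.4933, -0.0927, 0.0117]
tcp_rot: [-90.0, -0.0, 85.9]
ft_force: [-5.5, 0.1, -0.0]
grip_width: 0.0486
```

Request:
arm_command([
  [0,0,-0.04,0,0,0,-1],
  [0,0,0,0,0,0,-1],
])

```text
t: 16.23
position: [0.4957, -0.0929, 0.0117]
tcp_rot: [-90.0, -0.0, 85.9]
ft_force: [-5.2, 1.2, 0.0]
grip_width: 0.0488
```

Request:
arm_command([
  [0,0,-0.04,0,0,0,-1],
  [0,0,0,0,0,0,-1],
])

```text
t: 16.48
position: [0.4981, -0.093, 0.0117]
tcp_rot: [-90.0, -0.0, 85.8]
ft_force: [-5.7, -0.1, 0.4]
grip_width: 0.0489
```

Request:
arm_command([
  [0,0,-0.03,0,0,0,-1],
  [0,0,0,0,0,0,-1],
])

```text
t: 16.73
position: [0.4997, -0.0932, 0.0117]
tcp_rot: [-90.0, -0.0, 85.8]
ft_force: [-6.2, 0.8, -0.2]
grip_width: 0.0488
```

Request:
arm_command([
  [0,0,-0.03,0,0,0,-1],
  [0,0,0,0,0,0,-1],
])

```text
t: 16.98
position: [0.5016, -0.0933, 0.0117]
tcp_rot: [-90.0, -0.0, 85.9]
ft_force: [-5.7, 1.0, 1.1]
grip_width: 0.0487
```

```bash
python3 - <<'E'
from h import *
from station import env
grab('side','side5');o=env.observe();print(o['position'],o['ft_force'],o['joint_pos'].round(1))
# compare cabinet corner displacement via optical flow side3->side4->side5
g=[cv2.cvtColor(load(f'side{i}')['image'],cv2.COLOR_RGB2GRAY) for i in (0,4,5)]
p=np.float32([[285.3,210],[203,187],[285,253],[229.5,157]]).reshape(-1,1,2)
for k in (0,2):
    q,s,e=cv2.calcOpticalFlowPyrLK(g[1],g[k],p,None,winSize=(15,15)); print(q.reshape(-1,2).round(1).tolist(),s.ravel())
E
```

```text
[ 0.50154872 -0.09327533  0.01170724] [-5.18082214  0.46484944  0.70132967] [ -23.8   33.8   97.1   -0.    49.2 -109.7]
[[291.5, 213.10000610351562], [208.10000610351562, 188.3000030517578], [289.20001220703125, 255.39999389648438], [234.5, 157.89999389648438]] [1 1 1 1]
[[284.6000061035156, 209.0], [202.5, 186.89999389648438], [285.0, 252.5], [229.1999969482422, 157.0]] [1 1 1 1]
```

```bash
cat > est.py <<'E'
from h import *
from scipy.optimize import least_squares
d=load('side0')
def est(P0,q0,q1):
    P0=np.array(P0);u=np.array([.9974,-.0715,0])
    f=lambda s:np.array(proj(d,P0+s[0]*u+[0,0,s[1]]))-proj(d,P0)-(np.array(q1)-q0)
    return (least_squares(f,[0,0]).x*1000).round(1)
if __name__=='__main__':
    T=(.5634,-.028,.160);F=(.8018,-.047,.17);B=(.571,-.028,.009)
    print('top near s4,s5',est(T,(291.5,213.1),(285.3,210)),est(T,(291.5,213.1),(284.6,209)))
    print('top far',est(F,(208.1,188.3),(203,187)),est(F,(208.1,188.3),(202.5,186.9)))
    print('bot near',est(B,(289.2,255.4),(285,253)),est(B,(289.2,255.4),(285,252.5)))
E
python3 est.py
```

```text
top near s4,s5 [16.7  4.6] [18.6  7.2]
top far [15.2 -0.3] [16.7 -0.4]
bot near [12.1  4.3] [12.   6.1]
```

Request:
arm_command([
  [0,0,-0.04,0,0,0,-1],
  [0,0,0,0,0,0,-1],
])

```text
t: 17.27
position: [0.5041, -0.0935, 0.0117]
tcp_rot: [-90.0, -0.0, 85.9]
ft_force: [-4.8, 0.7, -0.2]
grip_width: 0.049
```

Request:
arm_command([
  [0,0,-0.03,0,0,0,-1],
  [0,0,0,0,0,0,-1],
])

```text
t: 17.52
position: [0.5057, -0.0936, 0.0117]
tcp_rot: [-90.0, -0.0, 85.8]
ft_force: [-5.5, 1.0, 0.9]
grip_width: 0.0487
```

Request:
arm_command([
  [0,0,-0.03,0,0,0,-1],
  [0,0,0,0,0,0,-1],
])

```text
t: 17.77
position: [0.5075, -0.0937, 0.0117]
tcp_rot: [-90.0, -0.0, 85.8]
ft_force: [-6.2, 0.0, 0.0]
grip_width: 0.0488
```

Request:
arm_command([
  [0,0,-0.03,0,0,0,-1],
  [0,0,0,0,0,0,-1],
])

```text
t: 18.02
position: [0.5093, -0.0939, 0.0117]
tcp_rot: [-90.0, -0.0, 85.8]
ft_force: [-5.1, 0.3, 1.1]
grip_width: 0.049
```

Request:
arm_command([
  [0,0,-0.03,0,0,0,-1],
  [0,0,0,0,0,0,-1],
])

```text
t: 18.27
position: [0.5111, -0.094, 0.0117]
tcp_rot: [-90.0, -0.0, 85.9]
ft_force: [-5.8, 0.4, -1.0]
grip_width: 0.0488
```

Request:
arm_command([
  [0,0,-0.03,0,0,0,-1],
  [0,0,0,0,0,0,-1],
])

```text
t: 18.52
position: [0.5128, -0.0941, 0.0117]
tcp_rot: [-89.9, -0.0, 85.9]
ft_force: [-6.6, 0.3, 1.2]
grip_width: 0.049
```

Request:
arm_command([
  [0,0,-0.03,0,0,0,-1],
  [0,0,0,0,0,0,-1],
])

```text
t: 18.77
position: [0.5146, -0.0942, 0.0117]
tcp_rot: [-89.9, -0.0, 85.9]
ft_force: [-6.2, 0.6, 2.0]
grip_width: 0.0492
```

Request:
arm_command([
  [0,0,-0.03,0,0,0,-1],
  [0,0,0,0,0,0,-1],
])

```text
t: 19.02
position: [0.5164, -0.0944, 0.0117]
tcp_rot: [-89.9, -0.0, 85.8]
ft_force: [-7.2, -0.2, 1.4]
grip_width: 0.0491
```

Request:
arm_command([
  [0,0,-0.02,0,0,0,-1],
  [0,0,0,0,0,0,-1],
])

```text
t: 19.27
position: [0.5175, -0.0944, 0.0117]
tcp_rot: [-89.9, -0.0, 85.9]
ft_force: [-6.3, 0.3, 1.7]
grip_width: 0.0491
```

Request:
arm_command([
  [0,0,-0.02,0,0,0,-1],
  [0,0,0,0,0,0,-1],
])

```text
t: 19.52
position: [0.5187, -0.0945, 0.0117]
tcp_rot: [-89.9, -0.0, 85.9]
ft_force: [-6.1, -0.1, 2.2]
grip_width: 0.0485
```

```bash
python3 - <<'E'
from h import *
from est import est
from station import env
g0=cv2.cvtColor(load('side4')['image'],cv2.COLOR_RGB2GRAY)
for i in range(3):
    d=grab('side','side6'); o=env.observe(); print(o['position'].round(4),o['ft_force'].round(1))
g=cv2.cvtColor(d['image'],cv2.COLOR_RGB2GRAY)
p=np.float32([[285.3,210],[203,187],[285,253],[229.5,157]]).reshape(-1,1,2)
q=cv2.calcOpticalFlowPyrLK(g0,g,p,None,winSize=(15,15))[0].reshape(-1,2);print(q)
print(est((.5634,-.028,.160),(291.5,213.1),q[0]),est((.571,-.028,.009),(289.2,255.4),q[2]))
E
```

```text
[ 0.5187 -0.0945  0.0117] [-6.4  1.   1.6]
[ 0.5187 -0.0945  0.0117] [-6.4  0.6  1.6]
[ 0.5187 -0.0945  0.0117] [-7.4  0.5  1.6]
[[283.74478 207.65924]
 [201.79887 186.78758]
 [284.89758 251.74557]
 [228.61098 156.70903]]
[20.8 10.8] [12.2  8.8]
```

Request:
arm_command([
  [0,0,-0.03,0,0,0,-1],
  [0,0,0,0,0,0,-1],
])

```text
t: 19.92
position: [0.5199, -0.0945, 0.0117]
tcp_rot: [-89.9, -0.0, 85.9]
ft_force: [-9.5, 0.9, 4.2]
grip_width: 0.0486
```

Request:
arm_command([
  [0,0,-0.03,0,0,0,-1],
  [0,0,0,0,0,0,-1],
])

```text
t: 20.18
position: [0.5209, -0.0945, 0.0117]
tcp_rot: [-89.7, -0.0, 85.9]
ft_force: [-14.0, 0.3, 6.0]
grip_width: 0.0488
```

Request:
arm_command([
  [0,0,-0.03,0,0,0,-1],
  [0,0,0,0,0,0,-1],
])

```text
t: 20.42
position: [0.5219, -0.0945, 0.0117]
tcp_rot: [-89.6, -0.0, 85.9]
ft_force: [-17.3, 0.1, 9.4]
grip_width: 0.0488
```

Contact with the angle began near x ≈ 0.519. The wedge has gone about 3 mm further, which is roughly 4 N on the angle. I'll take the strain off, release, and regrip to test it.

Request:
arm_command([
  [0,0,0.02,0,0,0,-1],
  [0,0,0.02,0,0,0,-1],
  [0,0,0,0,0,0,-1],
])

```text
t: 20.8
position: [0.5219, -0.0945, 0.0117]
tcp_rot: [-90.0, -0.0, 85.8]
ft_force: [-6.8, 1.9, 0.9]
grip_width: 0.0487
```

Request:
arm_command([
  [0,0,0,0,0,0,0.3],
  [0,0,0,0,0,0,0.3],
  [0,0,0,0,0,0,0.3],
  [0,0,0,0,0,0,0.3],
])

```text
t: 21.3
position: [0.5224, -0.095, 0.0118]
tcp_rot: [-90.0, 0.0, 85.8]
ft_force: [0.4, -0.8, -0.2]
grip_width: 0.0554
```

```bash
python3 - <<'E'
from h import *
from est import est
from station import env
g0=cv2.cvtColor(load('side4')['image'],cv2.COLOR_RGB2GRAY)
d=grab('side','side7'); o=env.observe(); print(o['position'].round(4),o['ft_force'].round(1),o['tcp_rot'])
g=cv2.cvtColor(d['image'],cv2.COLOR_RGB2GRAY)
p=np.float32([[285.3,210],[203,187],[285,253],[229.5,157]]).reshape(-1,1,2)
q=cv2.calcOpticalFlowPyrLK(g0,g,p,None,winSize=(15,15))[0].reshape(-1,2);print(q)
print(est((.5634,-.028,.160),(291.5,213.1),q[0]),est((.571,-.028,.009),(289.2,255.4),q[2]))
E
```

```text
[ 0.5223 -0.0949  0.0118] [ 0.4 -0.  -0.2] [-9.00256936e+01  6.67407462e-03  8.58485152e+01]
[[283.55875 207.54938]
 [201.7454  186.7678 ]
 [284.9328  251.59131]
 [228.53003 156.69249]]
[21.3 11. ] [12.1  9.4]
```

Request:
arm_command([
  [0,0,0,0,0,0,-1],
  [0,0,0,0,0,0,-1],
  [0,0,0,0,0,0,-1],
  [0,0,-0.01,0,0,0,-1],
  [0,0,-0.01,0,0,0,-1],
  [0,0,0,0,0,0,-1],
])

```text
t: 22.1
position: [0.5222, -0.0948, 0.012]
tcp_rot: [-89.9, -0.0, 85.9]
ft_force: [-5.6, 1.8, 10.1]
grip_width: 0.0486
```

Request:
arm_command([
  [0,0,-0.01,0,0,0,-1],
  [0,0,0,0,0,0,-1],
])

```text
t: 22.35
position: [0.5222, -0.0948, 0.012]
tcp_rot: [-89.8, -0.0, 85.9]
ft_force: [-9.3, 0.5, 11.8]
grip_width: 0.0489
```

Request:
arm_command([
  [0,0,-0.01,0,0,0,-1],
  [0,0,0,0,0,0,-1],
])

```text
t: 22.6
position: [0.5222, -0.0948, 0.012]
tcp_rot: [-89.7, -0.0, 85.9]
ft_force: [-11.3, -1.1, 13.4]
grip_width: 0.0486
```

Request:
arm_command([
  [0,0,-0.01,0,0,0,-1],
  [0,0,0,0,0,0,-1],
])

```text
t: 22.85
position: [0.5223, -0.0948, 0.012]
tcp_rot: [-89.6, -0.0, 85.9]
ft_force: [-15.5, -0.5, 15.5]
grip_width: 0.049
```

Request:
arm_command([
  [0,0,-0.01,0,0,0,-1],
  [0,0,0,0,0,0,-1],
])

```text
t: 23.1
position: [0.5223, -0.0947, 0.012]
tcp_rot: [-89.6, -0.0, 85.9]
ft_force: [-16.9, -1.3, 17.7]
grip_width: 0.0487
```

Request:
arm_command([
  [0,-0.02,0,0,0,0,-1],
  [0,0,0,0,0,0,-1],
])

```text
t: 23.35
position: [0.5226, -0.0945, 0.0121]
tcp_rot: [-89.6, -0.1, 85.8]
ft_force: [-11.6, -0.9, 3.6]
grip_width: 0.0486
```

Request:
arm_command([
  [0,-0.01,0,0,0,0,-1],
  [0,0,0,0,0,0,-1],
])

```text
t: 23.6
position: [0.5225, -0.0945, 0.0121]
tcp_rot: [-89.5, -0.1, 85.8]
ft_force: [-10.3, -1.1, -2.5]
grip_width: 0.0487
```

Request:
arm_command([
  [0,0,-0.01,0,0,0,-1],
  [0,0,0,0,0,0,-1],
])

```text
t: 23.85
position: [0.5227, -0.0945, 0.0121]
tcp_rot: [-89.5, -0.1, 85.8]
ft_force: [-12.7, -1.0, -0.4]
grip_width: 0.0489
```

Request:
arm_command([
  [0,0,-0.01,0,0,0,-1],
  [0,0,0,0,0,0,-1],
])

```text
t: 24.1
position: [0.5229, -0.0945, 0.0121]
tcp_rot: [-89.4, -0.1, 85.9]
ft_force: [-14.2, -1.5, 0.3]
grip_width: 0.049
```

The wedge yields only at about 13–14 N, against about 6 N when free, so the angle carries a few newtons. I'll unload, release, rise and shut the fingers.

Request:
arm_command([
  [0,0,0.02,0,0,0,-1],
  [0,0,0.02,0,0,0,-1],
  [0,0,0,0,0,0,-1],
  [0,0,0,0,0,0,0.5],
  [0,0,0,0,0,0,0.5],
  [0,0,0,0,0,0,1],
  [0,0,0,0,0,0,1],
  [0,0,0,0,0,0,1],
  [0,0,0,0,0,0,1],
])

```text
t: 25.22
position: [0.5246, -0.095, 0.0136]
tcp_rot: [-90.0, 0.0, 85.9]
ft_force: [0.0, 0.5, -0.1]
grip_width: 0.0855
```

Request:
arm_command([
  [0,0,0.4,0,0,0,1],
  [0,0,0.6,0,0,0,1],
  [0,-0.8,0,0,0,0,1],
  [0,-0.9,0,0,0,0,1],
  [0,-0.9,0,0,0,0,1],
  [0,-0.9,0,0,0,0,-1],
  [0,-0.9,0,0,0,0,-1],
  [0,0,0.5,0,0,0,-1],
  [0,0,0.5,0,0,0,-1],
  [0,0,0,0,0,0,-1],
])

```text
t: 26.48
position: [0.4037, -0.086, 0.2779]
tcp_rot: [-90.0, 0.0, 85.8]
ft_force: [1.5, 0.8, -0.5]
grip_width: -0.0001
```

```bash
python3 - <<'E'
from h import *
from station import env
d=grab('top','top8');grab('side','side8');o=env.observe(); print(o['position'].round(4),o['tcp_rot'],o['joint_pos'].round(1))
a=load('top8')['image'][90:235,300:430];b=load('side8')['image'][140:285,190:330]
r=lambda x:cv2.resize(x,(400,int(x.shape[0]*400/x.shape[1])),interpolation=cv2.INTER_CUBIC)[:410]
cv2.imwrite('pics/c8.png',cv2.cvtColor(np.hstack([r(a),r(b)]),cv2.COLOR_RGB2BGR))
E
```

```text
[ 0.4052 -0.0865  0.2777] [-9.00398203e+01  1.23911552e-02  8.58343005e+01] [ -28.5    5.9   88.4    0.    85.6 -114.4]
```

View pics/c8.png

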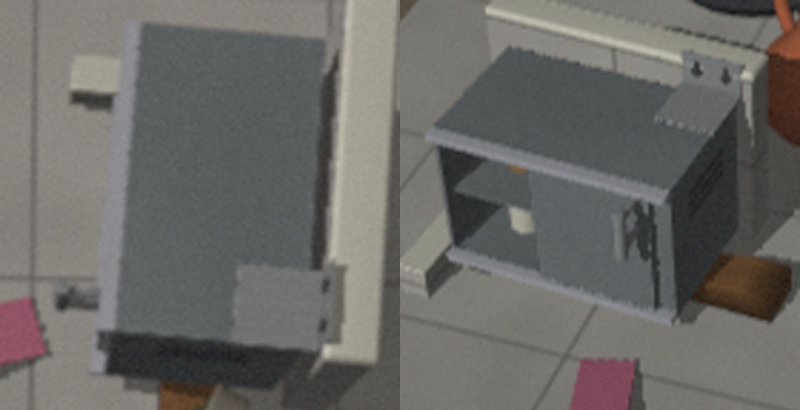

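The top crop shows the pull at (66,297), the cabinet's near-left top corner at about (103,333), and the wedge's butt sticking out below. In the side crop the cabinet is up at the angle and the door is still open.

```bash
python3 - <<'E'
from h import *
d=load('top8');s=400/130
for n,u,v,z in [('pull',66,297,.165),('cornerNL',103,333,.17),('farL',132,23,.17),('farR',325,40,.17)]: print(n,onz(d,300+u/s,90+v/s,z).round(4))
d=load('side8');s=400/140
# pull bar in side crop: top ~ (622-400,207), bottom (620-400,262); intersect plane y=0.008
for u,v in [(223,207),(221,262)]:
    o,w=ray(d,190+u/s,140+v/s);print((o+w*(0.009-o[1])/w[1]).round(4))
E
```

```text
pull [0.6114 0.0072 0.165 ]
cornerNL [ 0.5835 -0.0198  0.17  ]
farL [ 0.822  -0.0406  0.17  ]
farR [ 0.811  -0.1857  0.17  ]
[0.6129 0.009  0.1747]
[0.6184 0.009  0.1103]
```

Request:
arm_command([
  [0.48,0,-0.61,0,0,0,-1],
  [0.48,0,-0.61,0,0,0,-1],
  [0.48,0,-0.61,0,0,0,-1],
  [0.48,0,-0.61,0,0,0,-1],
  [0,0.74,0,0,0,0,-1],
  [0,0.74,0,0,0,0,-1],
  [0,0.74,0,0,0,0,-1],
  [0,0,0,0,0,0,-1],
])

```text
t: 27.58
position: [0.5584, 0.0184, 0.1414]
tcp_rot: [-89.6, -0.0, 85.9]
ft_force: [0.4, 0.1, -0.1]
grip_width: 0.0
```

Request:
arm_command([
  [0,0,-0.08,0,0,0,-1],
  [0,0,-0.08,0,0,0,-1],
  [0,0,-0.08,0,0,0,-1],
  [0,0,-0.08,0,0,0,-1],
  [0,0,-0.05,0,0,0,-1],
  [0,0,-0.05,0,0,0,-1],
  [0,0,-0.05,0,0,0,-1],
  [0,0,-0.05,0,0,0,-1],
  [0,0,-0.05,0,0,0,-1],
  [0,0,-0.05,0,0,0,-1],
  [0,0,-0.05,0,0,0,-1],
  [0,0,-0.05,0,0,0,-1],
  [0,0,-0.05,0,0,0,-1],
])

```text
t: 29.2
position: [0.6055, 0.0146, 0.1443]
tcp_rot: [-90.0, -0.0, 85.9]
ft_force: [-0.5, 0.5, 0.2]
grip_width: 0.0002
```

```bash
python3 - <<'E'
from h import *
from station import env
grab('side','side9');o=env.observe(); print(o['position'].round(4),o['tcp_rot'],o['ft_force'].round(1))
a=load('side9')['image'][110:290,180:380]
cv2.imwrite('pics/c9.png',cv2.cvtColor(cv2.resize(a,None,fx=3,fy=3,interpolation=cv2.INTER_CUBIC),cv2.COLOR_RGB2BGR))
E
```

```text
[0.6057 0.0146 0.1443] [-9.00096117e+01 -9.89966787e-04  8.58497793e+01] [-0.7  0.1  0.3]
```

View pics/c9.png

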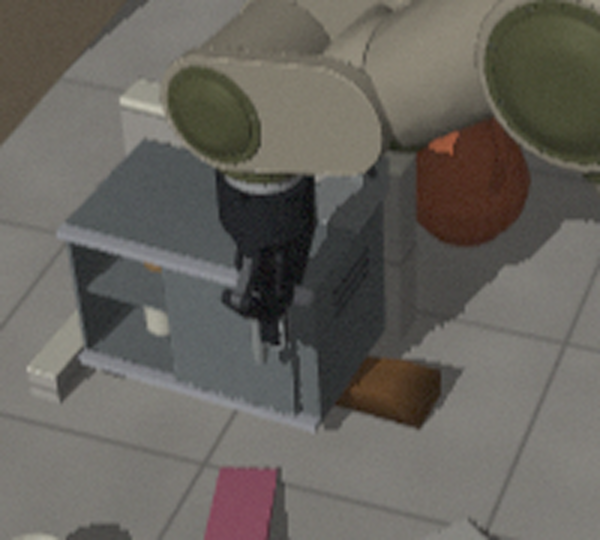

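The finger is just behind the pull at (258,340) in the crop, and nothing else is touched. I'll push the door gently.

Request:
arm_command([
  [0,0,-0.06,0,0,0,-1],
  [0,0,-0.08,0,0,0,-1],
  [0,0,-0.08,0,0,0,-1],
  [0,0,-0.08,0,0,0,-1],
  [0,0,-0.08,0,0,0,-1],
  [0,0,-0.08,0,0,0,-1],
  [0,0,-0.08,0,0,0,-1],
  [0,0,-0.08,0,0,0,-1],
  [0,0,-0.08,0,0,0,-1],
  [0,0,-0.08,0,0,0,-1],
  [0,0,-0.08,0,0,0,-1],
  [0,0,-0.08,0,0,0,-1],
  [0,0,-0.08,0,0,0,-1],
  [0,0,-0.08,0,0,0,-1],
  [0,0,-0.06,0,0,0,-1],
  [0,0,-0.04,0,0,0,-1],
  [0,0,-0.04,0,0,0,-1],
])

```text
t: 31.38
position: [0.6796, 0.0093, 0.1443]
tcp_rot: [-90.0, -0.0, 85.9]
ft_force: [0.1, -0.4, 0.3]
grip_width: -0.0001
```

Request:
arm_command([
  [0,0,-0.03,0,0,0,-1],
  [0,0,-0.03,0,0,0,-1],
  [0,0,-0.03,0,0,0,-1],
  [0,0,-0.03,0,0,0,-1],
])

```text
t: 31.88
position: [0.6868, 0.0087, 0.1444]
tcp_rot: [-90.0, 0.0, 85.9]
ft_force: [-0.2, 0.2, -0.1]
grip_width: 0.0
```

Request:
arm_command([
  [0,0,-0.03,0,0,0,-1],
  [0,0,-0.03,0,0,0,-1],
  [0,0,0,0,0,0,-1],
])

```text
t: 32.25
position: [0.6904, 0.0085, 0.1443]
tcp_rot: [-90.0, 0.0, 85.9]
ft_force: [-0.4, -0.5, -1.0]
grip_width: 0.0003
```

Request:
arm_command([
  [0,0,-0.03,0,0,0,-1],
  [0,0,-0.03,0,0,0,-1],
  [0,0,0,0,0,0,-1],
])

```text
t: 32.62
position: [0.694, 0.0082, 0.1443]
tcp_rot: [-90.0, 0.0, 85.9]
ft_force: [0.4, 0.5, -0.4]
grip_width: -0.0001
```

Request:
arm_command([
  [0,0,-0.02,0,0,0,-1],
  [0,0,-0.02,0,0,0,-1],
  [0,0,0,0,0,0,-1],
])

```text
t: 33.0
position: [0.6963, 0.008, 0.1443]
tcp_rot: [-90.0, -0.0, 85.9]
ft_force: [-0.3, 0.1, -0.2]
grip_width: -0.0
```

```bash
python3 - <<'E'
from h import *
from station import env
grab('side','side10');o=env.observe(); print(o['position'].round(4),o['ft_force'].round(1))
a=load('side10')['image'][130:270,180:340]
cv2.imwrite('pics/c10.png',cv2.cvtColor(cv2.resize(a,None,fx=4,fy=4,interpolation=cv2.INTER_CUBIC),cv2.COLOR_RGB2BGR))
E
```

```text
[0.6963 0.008  0.1443] [-0.1 -0.5 -0.2]
```

View pics/c10.png

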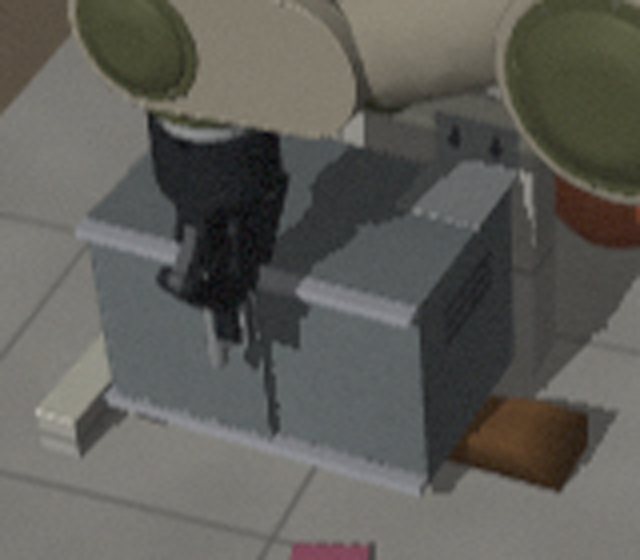

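The door covers the far half and is nearly shut, with no stop force yet.

Request:
arm_command([
  [0,0,-0.02,0,0,0,-1],
  [0,0,-0.02,0,0,0,-1],
  [0,0,0,0,0,0,-1],
])

```text
t: 33.42
position: [0.6987, 0.0078, 0.1443]
tcp_rot: [-90.0, -0.0, 85.9]
ft_force: [0.1, 1.0, 0.9]
grip_width: 0.0001
```

Request:
arm_command([
  [0,0,-0.02,0,0,0,-1],
  [0,0,0,0,0,0,-1],
])

```text
t: 33.67
position: [0.6999, 0.0078, 0.1443]
tcp_rot: [-90.0, -0.0, 85.8]
ft_force: [-0.5, -0.5, 0.0]
grip_width: 0.0002
```

Request:
arm_command([
  [0,0,-0.02,0,0,0,-1],
  [0,0,0,0,0,0,-1],
])

```text
t: 33.92
position: [0.7011, 0.0077, 0.1443]
tcp_rot: [-90.0, -0.0, 85.9]
ft_force: [-0.7, -0.2, -0.0]
grip_width: -0.0001
```

Request:
arm_command([
  [0,0,-0.02,0,0,0,-1],
  [0,0,0,0,0,0,-1],
])

```text
t: 34.17
position: [0.7023, 0.0076, 0.1443]
tcp_rot: [-90.0, -0.0, 85.9]
ft_force: [-0.3, -0.1, -0.3]
grip_width: 0.0
```

Request:
arm_command([
  [0,0,-0.02,0,0,0,-1],
  [0,0,0,0,0,0,-1],
])

```text
t: 34.42
position: [0.7031, 0.0076, 0.1443]
tcp_rot: [-89.9, -0.0, 85.9]
ft_force: [-3.9, 0.6, 0.7]
grip_width: 0.0002
```

Request:
arm_command([
  [0,0,-0.02,0,0,0,-1],
  [0,0,0,0,0,0,-1],
])

```text
t: 34.67
position: [0.7032, 0.0076, 0.1443]
tcp_rot: [-89.8, 0.0, 85.9]
ft_force: [-9.8, 0.0, 3.1]
grip_width: -0.0002
```

The stop is reached at x ≈ 0.703. I'll back off slowly.

Request:
arm_command([
  [0,0,0.01,0,0,0,-1],
  [0,0,0.01,0,0,0,-1],
  [0,0,0.01,0,0,0,-1],
  [0,0,0.01,0,0,0,-1],
  [0,0,0,0,0,0,-1],
])

```text
t: 35.3
position: [0.7025, 0.0076, 0.1444]
tcp_rot: [-90.0, -0.0, 85.9]
ft_force: [0.0, 0.1, -0.5]
grip_width: -0.0003
```

Request:
arm_command([
  [0,0,0.01,0,0,0,-1],
  [0,0,0.01,0,0,0,-1],
  [0,0,0.01,0,0,0,-1],
  [0,0,0.01,0,0,0,-1],
  [0,0,0.02,0,0,0,-1],
  [0,0,0.04,0,0,0,-1],
  [0,0,0.06,0,0,0,-1],
  [0,0,0.06,0,0,0,-1],
])

```text
t: 36.3
position: [0.6888, 0.0086, 0.1443]
tcp_rot: [-90.0, -0.0, 85.9]
ft_force: [0.4, 0.5, 0.3]
grip_width: -0.0005
```

Request:
arm_command([
  [0.2,-0.2,0,0,0,0,-1],
  [0.2,-0.6,0,0,0,0,-1],
  [0.2,-0.8,0,0,0,0,-1],
  [0,-0.8,0,0,0,0,-1],
  [0,0,0.8,0,0,0,-1],
  [0,0,0.8,0,0,0,-1],
  [0,0,0.8,0,0,0,-1],
  [0,0,0.8,0,0,0,-1],
  [0,0,0.8,0,0,0,-1],
  [0,0,0.4,0,0,0,-1],
  [0,0,0,0,0,0,-1],
  [0,0,0,0,0,0,-1],
])

```text
t: 37.8
position: [0.4292, 0.0637, 0.2889]
tcp_rot: [-90.1, -0.0, 85.9]
ft_force: [0.5, 0.1, -0.7]
grip_width: 0.0001
```

```bash
python3 - <<'E'
from h import *
from station import env
d=grab('top','top11');grab('side','side11');o=env.observe(); print(o['t'],o['position'].round(4),o['ft_force'].round(1))
a=load('top11')['image'][90:235,300:430];b=load('side11')['image'][140:285,190:330]
r=lambda x:cv2.resize(x,(400,int(x.shape[0]*400/x.shape[1])),interpolation=cv2.INTER_CUBIC)[:410]
cv2.imwrite('pics/c11.png',cv2.cvtColor(np.hstack([r(a),r(b)]),cv2.COLOR_RGB2BGR))
g0=cv2.cvtColor(load('side8')['image'],cv2.COLOR_RGB2GRAY);g=cv2.cvtColor(load('side11')['image'],cv2.COLOR_RGB2GRAY)
p=np.float32([[283.6,207.5],[201.7,186.8],[285,251.6],[321,250]]).reshape(-1,1,2)
print(cv2.calcOpticalFlowPyrLK(g0,g,p,None,winSize=(15,15))[0].reshape(-1,2)-p.reshape(-1,2))
E
```

```text
37.9 [0.4292 0.0635 0.2883] [ 0.3 -1.  -0.1]
[[-0.21508789  0.33950806]
 [ 0.5068207   0.9109955 ]
 [-0.02874756 -0.22544861]
 [ 0.03796387  0.08503723]]
```

View pics/c11.png

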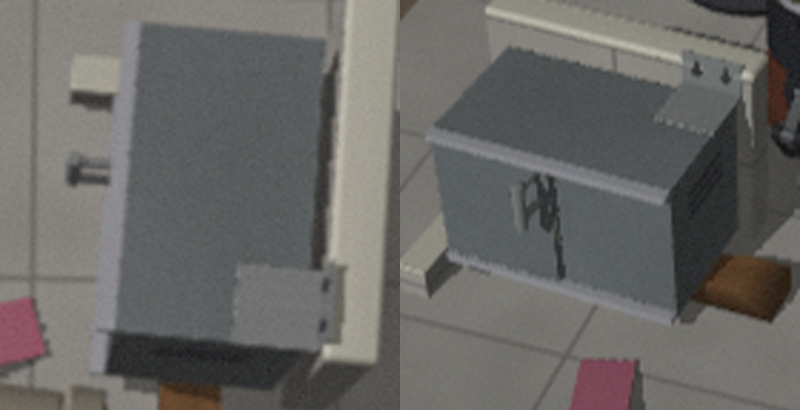

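```bash
python3 - <<'E'
from h import *
from station import env
for i in range(3): d=grab('top','t12'); 
s=400/130
P=lambda u,v:onz(d,300+u/s,90+v/s,.166)
a=P(66,297);b=P(76,170);print(a,b,np.linalg.norm(a-b))
g=lambda n:np.float32(cv2.cvtColor(load(n)['image'],cv2.COLOR_RGB2GRAY))
w=lambda x:cv2.phaseCorrelate(x[0],x[1],cv2.createHanningWindow(x[0].shape[::-1],cv2.CV_32F))
for n,(y0,y1,x0,x1) in dict(vents=(185,225,288,320),cabtop=(190,215,250,292),bottom=(235,258,255,292),wedge=(225,255,300,330)).items():
    print(n,[round(float(v),2) for v in w([g('side8')[y0:y1,x0:x1],g('side11')[y0:y1,x0:x1]])[0]], [round(float(v),2) for v in w([g('side7')[y0:y1,x0:x1],g('side8')[y0:y1,x0:x1]])[0]])
x=[g('top11')[130:165,318:332],g('t12')[130:165,318:332]];print('pull',w(x))
o=env.observe();print(o['t'])
E
```

```text
[0.61110059 0.00722728 0.166     ] [7.08019805e-01 5.72931545e-04 1.66000000e-01] 0.09714738282517972
vents [0.02, -0.03] [0.4, -0.53]
cabtop [0.67, 0.63] [0.57, 0.33]
bottom [-0.18, -0.01] [0.21, 0.07]
wedge [0.09, 0.03] [-0.78, -0.5]
pull ((0.5940303717113666, -0.017583795073175423), 0.988424578860954)
38.05
```

The cabinet and wedge have not moved. The door's travel measures about 97 ± 2 mm, which is too coarse for a 3 mm tolerance. I'll press the door lightly on its stop again and compare its trailing edge in the pictures.

Request:
arm_command([
  [0,0,-0.4,0,0,0,-1],
  [0,0,-0.8,0,0,0,-1],
  [0,0,-0.8,0,0,0,-1],
  [0,0,-0.8,0,0,0,-1],
  [0,0,-0.8,0,0,0,-1],
  [0,0,-0.7,0,0,0,-1],
  [-0.2,0.8,0,0,0,0,-1],
  [-0.2,0.8,0,0,0,0,-1],
  [-0.2,0.6,0,0,0,0,-1],
  [0,0.2,0,0,0,0,-1],
  [0,0,0,0,0,0,-1],
])

```text
t: 39.42
position: [0.6834, 0.0093, 0.1444]
tcp_rot: [-90.0, -0.0, 85.9]
ft_force: [0.4, -0.7, 1.0]
grip_width: 0.0002
```

Request:
arm_command([
  [0,0,-0.06,0,0,0,-1],
  [0,0,-0.04,0,0,0,-1],
  [0,0,-0.04,0,0,0,-1],
  [0,0,-0.03,0,0,0,-1],
  [0,0,-0.03,0,0,0,-1],
  [0,0,0,0,0,0,-1],
])

```text
t: 40.17
position: [0.6951, 0.0081, 0.1443]
tcp_rot: [-90.0, -0.0, 85.9]
ft_force: [-0.7, -0.4, -1.2]
grip_width: 0.0
```

```bash
python3 -c "
from h import *;grab('side','s13')"
```

Request:
arm_command([
  [0,0,-0.03,0,0,0,-1],
  [0,0,-0.03,0,0,0,-1],
  [0,0,-0.03,0,0,0,-1],
  [0,0,-0.02,0,0,0,-1],
  [0,0,0,0,0,0,-1],
])

```text
t: 40.85
position: [0.7017, 0.0077, 0.1442]
tcp_rot: [-90.0, -0.0, 85.9]
ft_force: [-0.4, -0.1, 0.2]
grip_width: 0.0002
```

Request:
arm_command([
  [0,0,-0.02,0,0,0,-1],
  [0,0,0,0,0,0,-1],
])

```text
t: 41.1
position: [0.7028, 0.0075, 0.1443]
tcp_rot: [-90.0, 0.0, 85.9]
ft_force: [-0.2, -0.4, 0.3]
grip_width: 0.0004
```

```bash
python3 - <<'E'
from h import *
from station import env
grab('side','s14');o=env.observe();print(o['position'],o['ft_force'].round(1))
g=lambda n:np.float32(cv2.cvtColor(load(n)['image'],cv2.COLOR_RGB2GRAY))
# trailing edge of door: rows 215-236, cols 235-262
for n in ('side10','side11','s13','s14'):
    c=g(n)[224:236,236:260]; print(n,c.mean(0).round(0).astype(int))
E
```

```text
[0.70283537 0.00755026 0.14430853] [-0.5  1.  -0.7]
side10 [ 96  97  98  97  98  98  98  96  97  96  82  54  57  85 100 100 100 100
  99  99  99  99  96  97]
side11 [94 94 93 92 93 93 93 93 79 51 59 84 96 96 95 95 96 96 96 95 94 94 94 93]
s13 [ 97  97  96  98  97  97  97  96  81  54  62  88 100  99 100 100  99 100
 100  99  98  98  99  97]
s14 [ 98  98  97  97  98  97  96  96  81  52  62  88  99  99  99 100 100  99
 100  99  99  98  98  99]
```

The trailing edge sits at the same pixel free and with the finger at 0.7028 (the stop was felt at 0.7032), so the door stays shut. I'll retreat and hand in.

Request:
arm_command([
  [0,0,0.01,0,0,0,-1],
  [0,0,0.02,0,0,0,-1],
  [0,0,0.06,0,0,0,-1],
  [0,0,0.1,0,0,0,-1],
  [0.2,-0.2,0,0,0,0,-1],
  [0.2,-0.6,0,0,0,0,-1],
  [0.2,-0.8,0,0,0,0,-1],
  [0,-0.8,0,0,0,0,-1],
  [0,0,0.8,0,0,0,-1],
  [0,0,0.8,0,0,0,-1],
  [0,0,0.8,0,0,0,-1],
  [0,0,0.8,0,0,0,-1],
  [0,0,0,0,0,0,-1],
  [0,0,0,0,0,0,-1],
])

```text
t: 42.9
position: [0.5031, 0.0585, 0.2893]
tcp_rot: [-90.1, -0.0, 85.9]
ft_force: [0.2, -1.4, -1.2]
grip_width: -0.0002
```

```bash
python3 - <<'E'
from h import *
from station import env
grab('side','s15')
g=lambda n:np.float32(cv2.cvtColor(load(n)['image'],cv2.COLOR_RGB2GRAY))
print(g('s15')[224:236,236:260].mean(0).round(0).astype(int))
w=lambda x:cv2.phaseCorrelate(x[0],x[1],cv2.createHanningWindow(x[0].shape[::-1],cv2.CV_32F))[0]
print(w([g(n)[185:225,288:320] for n in('side8','s15')]),w([g(n)[225:255,300:330] for n in('side8','s15')]))
print(env.observe()['t']); print(env.close_job())
E
```

```text
[93 94 94 93 94 93 93 93 79 51 59 84 94 97 96 96 96 96 96 95 94 94 95 94]
(-0.28105500070392253, 0.02514004760583788) (-0.12610375006543428, 0.039330462012927114)
42.95
the job is handed in; nothing more can be done
None
```

The wooden wedge is under the cabinet's low end, the top was up on the steel angle, and the door is shut. I handed the job in at about 43 s of the 72 s; no verdict is reported, so these are my own checks.

- **Wedge and angle:** Pushing took about 6 N until the angle was met. On a later nudge the wedge moved only at about 13–14 N, so I estimate roughly 4–5 N on the angle. That figure is inferred from push force and travel, not measured.
- **Cabinet and wedge since release:** The pictures before and after the door work show no real change (at most about 0.3 px). One early feature tracker suggested shifts of up to about 1 px. I put that down to the door changing inside its window, because the vents and the wedge did not move.
- **Door:** I pushed it onto its stop. The last step reached about 10 N, firmer than I intended, but nothing shifted. Its trailing edge sits at the same pixel with the robot away as with the finger 0.4 mm short of that stop. The top camera gave about 97 ± 2 mm of travel instead of 100 mm. I trust the trailing-edge comparison more.
- **Bystanders:** I kept clear of the jebena, cups and jar and saw no contact with them, but I did not re-measure their positions at the end.

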